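Switch on the warming plate under the teapot

TASK

Switch on the warming plate for the teapot with your closed fingertips, in this order: press the raised near end of the red power rocker fully down, push the white key of the zone that the teapot stands on fully home, then press the green start key fully down, hold it down for two seconds and let go. Leave the other zone's key up, since the milk jug there must stay cold, press no key before its turn, and do not move or lift the teapot, the jug, the cup or the sugar bowl.

Things in the scene. Friction and masses are not known exactly. Their poses are not given: they have to be found in the camera images.
- plate: Fixed warming plate: steel box 340 (x) x 500 (y) x 60 mm high, black top. Origin: centre of its underside, on the table; x away from the near control strip, y left, z up; yaw within 0.25 rad. Round grey zones (152 mm wide, 3 mm high) at x 70, y +145 (left) and -145 mm (right). Controls at x -115 mm: zone keys at y +145 and -145, rocker and start key at +48 and -48 (either way round), in bezels 2 mm high.
- left_key_top (a point): Centre of the top face of the left zone's white square key (34 x 34 mm, orange dot; a white line joins it to its zone). 70 mm above the table when up, 64 mm when fully home.
- left_key (a joint): Left zone's key: 0 = up (off), 0.006 m = fully home (on). No spring: it moves down against about 3 N of friction and stays where it is left.
- right_key_top (a point): The same point on the right zone's white square key.
- right_key (a joint): Right zone's key: as the left one.
- power_near (a point): Spot to press on the red power rocker: on its raised near half by a white bar, 19 mm from the pivot; 74 mm above the table when off, 69 mm when on. The rocker is 54 mm long (along the plate's x), 28 mm wide, two flat halves in a shallow V about a pivot line along the plate's y, 69 mm above the table. Axes parallel to the plate's when off.
- power (a joint): Power rocker angle: 0 = off (near half raised by 0.24 rad, far half level), 0.24 rad = on (near half level, far half raised). It may start up to 0.03. No spring: friction (0.03 N m) holds it where it is left; about 2 to 4 N on the near half turns it.
- start_top (a point): Centre of the top face of the round green start key (34 mm diameter). 70 mm above the table when up, 64 mm when fully down.
- start (a joint): Start key: 0 = up, 0.006 m = fully down. Sprung: about 1.5 N starts it, about 5 N holds it fully down, and it springs back when let go.
- teapot: White porcelain teapot with lid, loose, standing on one of the two zones (left or right varies). Body 124 mm diameter, 110 mm high; spout to its +y reaching 101 mm from the axis, handle to -y reaching 94 mm. Origin: centre of its underside.
- milk_jug: Open steel milk jug, loose, standing on the other zone. 80 mm diameter, 85 mm high, handle to -y reaching 66 mm. Origin: centre of its underside.
- cup: White cup with a handle, loose, on the table near the plate's near edge, left half. 84 mm diameter, 60 mm high, handle to its +y. Origin: centre of its underside.
- sugar_bowl: Closed blue sugar bowl with a lid knob, loose, on the table near the plate's near edge, right half. 84 mm diameter, 80 mm high. Origin: centre of its underside.
There are look-alikes about, which are no part of the job. What is shaped like the sugar_bowl but pink is not meant.

How it is judged (in metres and radians):
On the way, in this order (a step that is already met when the one before it is completed fails the run):
1. the power rocker is pressed on (value of joint power above 0.19 rad), for 0.1 s.
2. the key of the teapot's zone is pushed home (((y of teapot in the frame of plate above 0 m and value of joint left_key above 0.0045 m) or (y of teapot in the frame of plate below 0 m and value of joint right_key above 0.0045 m))), for 0.1 s.
3. the start key is held down (value of joint start above 0.0045 m), for 1.5 s.
At the end, for the whole second after the job is handed in: Rocker on (at least 0.19 rad); the teapot zone's key home (at least 4.5 mm), the other zone's key up (under 2.5 mm); the start key, after at least 1.5 s held beyond 4.5 mm, is up again (under 1.5 mm); teapot, jug, cup and sugar bowl at rest within 15 mm of their start (value of joint power above 0.19 rad and ((y of teapot in the frame of plate above 0 m and value of joint left_key above 0.0045 m and value of joint right_key below 0.0025 m) or (y of teapot in the frame of plate below 0 m and value of joint right_key above 0.0045 m and value of joint left_key below 0.0025 m)) and value of joint start below 0.0015 m and distance of each of teapot, milk_jug, cup, sugar_bowl from where it was at the start of the episode below 0.015 m and linear speed of each of teapot, milk_jug, cup, sugar_bowl below 0.02 m/s); the robot touches nothing.
It fails at once if the key of the milk jug's zone is pressed (2.5 mm or more) ((y of teapot in the frame of plate above 0 m and value of joint right_key above 0.0025 m) or (y of teapot in the frame of plate below 0 m and value of joint left_key above 0.0025 m)).
It fails at once if a zone key is pressed (over 2.5 mm) before the power is on (value of joint power below 0.17 rad and value of joint any of left_key, right_key above 0.0025 m).
It fails at once if the start key is pressed (over 2.5 mm) before the zone key is home (value of joint start above 0.0025 m and value of joint each of left_key, right_key below 0.004 m).
It fails at once if the teapot, jug, cup or sugar bowl is moved or lifted by more than 15 mm (distance of any of teapot, milk_jug, cup, sugar_bowl from where it was at the start of the episode above 0.015 m).
It also fails if it takes over 48 s, if anything falls off the work surface, if the arm or the gripper's body presses on something with over 40 N, if the wrist force passes 120 N, or if a joint passes its speed limit or range.

ROBOT

A 6-joint arm with a two-finger parallel gripper is mounted at the origin on the work surface. World frame = base frame: x ahead of the robot, y to its left, z up, the work surface at z = 0. Lengths are in m, angles in degrees, forces in N, time in s.
With the tool pointing down it reaches from about 0.4 to 0.825 m from the base axis. Payload 7 kg.
Tool frame: the origin (TCP) lies at the very end of the fingers, on their centre line; the grasp point (between the pads) lies 19 mm behind it; z points along the fingers, y is the line along which they close (so a half turn about z gives the same grasp; the last joint's range is limited). The gripper opens to 88 mm and grips with 3 to 60 N. Pads are 19 mm wide; open, the fingers measure 130 mm over their backs; the gripper's body (78 mm by 193 mm) begins 47 mm behind the grasp point.
Start: joints at [-60.269, 20.546, 0.682, 0, -70.136, -16.507], TCP at [0.154, -0.657, 0.227] pointing down, gripper open.
Joint ranges: [-176.03, 176.03], [-82.01, 121.73], [-58.28, 71.71], [-173.87, 95.51], [-174.79, -0.11], [-173.66, 173.66]. Speed limits (degrees/s): [136.94, 136.94, 172.46, 180, 180, 180].

INTERFACE

Orientations are given as [roll, pitch, yaw] about the fixed x, y, z axes, in that order (R = Rz(yaw) Ry(pitch) Rx(roll)).
In Python, from plant import r gives the robot as it stands. The module is installed in compiled form; this text tells all that it offers.
- The arm moves only by the tool jog_arm, never from a script. Its arguments are lists of equal length, an entry for each row: "travel": the shift along the tool's x, y, z each as a share of 50 cm, from -1 to 1, a list of three; "dr": the turn, a rotation vector about the tool's x, y, z each as a share of 360 degrees, from -1 to 1, a list of three; "claw": the opening, from 0 (shut) to 1 (fully open). A call has exactly 10 rows; each row is the pose to reach, as a shift and turn from the pose commanded when the call began, along the tool's axes at that moment, turning the shorter way round; what a row does not reach only later rows make up. A row lasts 1/8 s, in which the tool goes at most 62.5 mm and 10.7 degrees, less where a joint would pass 70% of its speed; a pose out of reach is approached as far as the arm can. A call with a number of a shift or a turn outside -1 to 1 is refused whole. A call with a gripper value outside its range is refused whole. The fingers move at their own pace and stop on an object; "newtons" is the grip in N (left out, the last holds). Time passes only in rows, so rows that repeat a pose let the fingers close, or fill a call up. It gives the time, the measured TCP pose, the force, the opening and the grip force at its end, in the units of the state.
- r.get_state(): the state, without advancing time (a new reading comes with each control period).
- r.capture(name): name is "side" or "top" or "wrist"; returns a dict with "pixels" (384x512x3 uint8, red, green, blue), "range_z" (384x512 float32, m along the optical axis (not along the pixel's ray), 0 where there is no reading), "fx", "fy", "cx", "cy" (pixels), "position" and "attitude" of the camera in the world; the wrist camera has in their place "hand_eye" (4x4, takes a point from camera to tool coordinates, whose origin is the TCP and whose axes are the flange's). Camera axes: x right, y up, looking along -z (the intrinsics and any distortion apply to the point x, -y, -z); pixel columns grow to the right and rows downward; lengths in m; the calibration is good to about 2 mm. A picture is of the moment at which its call begins: read the wrist's pose just before it.
- r.close_job(): hands the job in; it is judged then, once.
Trained networks look in the newest picture that a camera, given by its name, has taken for a name from the list of things; names that differ only in an ending like _2 or _b are one class to them, and where a whole thing is asked for, a point or a joint stands for the part that bears it (a point fixed in the world has none). Each returns a list of dicts, best first, with "conf" (0 to 1); they miss things now and then, are a little off and sometimes report something else, mostly with a low value. They report only what shows in the picture. A call takes as long as a camera call. They do not tell look-alikes from the thing itself.
- r.boxes_of(name, camera): "extent" ([left, top, right, bottom] in pixels, round what is visible of it).
- r.regions_of(name, camera): "pixels" (384x512 bool, what is visible of it) and "extent" ([left, top, right, bottom] in pixels, round what is visible of it).
- r.tip_of(name, camera): "at" ([column, row] in pixels: a listed point, or the origin of a listed thing).
The state is a dict: "time_s": time; "joints": joint angles; "qd": joint speeds; "joint_torque": joint torques, N m; "tcp_pos": TCP position; "eef_rot": TCP orientation; "contact_force": force on the tool from outside, world axes, zero at the start; "moment": the same for the moment, N m; "gripper_width": finger opening in m; "gripper_force": force on a finger pad.
Only numpy, scipy, OpenCV 4.12 (cv2) and the standard library are available. Lean on these libraries where they do the work, as an engineer would, in place of code of your own. Each camera call takes 0.05 s, during which the arm holds its last target. There are 200 camera calls.

## Working session

There is one attempt and no reset: what is moved stays moved. The work goes in short steps, Python scripts to look and compute and a tool call to move; the robot and the scene stay as the last step left them, time stands still between calls to the robot, and variables do not carry over. Pictures are saved under pics/ and viewed, at most 10 in all, crops included, and the job is handed in when it is done.

Besides the shell and the picture viewer there is one more tool, called after "Emit:" by a JSON object that holds its "name" and its "arguments". jog_arm: Moves the arm, as the interface text tells. Its arguments: {"type":"object","properties":{"travel":{"type":"array"},"dr":{"type":"array"},"claw":{"type":"array"},"newtons":{"type":"number"}},"required":["travel","dr","claw"]}

```bash
mkdir -p pics
cat > h.py <<'E'
import numpy as np, cv2
from scipy.spatial.transform import Rotation as R
from plant import r
def att(c):
    a=np.array(c["attitude"],float)
    return a if a.shape==(3,3) else (R.from_euler('xyz',a,degrees=True).as_matrix() if a.size==3 else None)
def world(c,u,v,z=None,d=None):
    p=np.array([(u-c["cx"])/c["fx"],-(v-c["cy"])/c["fy"],-1.0])
    w=att(c)@p; o=np.array(c["position"])
    if d is None: d=(z-o[2])/w[2]
    return o+w*d
def depth(c,u,v):
    b=c["range_z"][int(v)-2:int(v)+3,int(u)-2:int(u)+3]; b=b[b>0]
    return float(np.median(b)) if b.size else None
E
python3 - <<'E'
from h import *
print(r.get_state())
for n in ("top","side"):
    c=r.capture(n); cv2.imwrite(f"pics/{n}0.png",c["pixels"][:,:,::-1])
    print(n,{k:v for k,v in c.items() if k not in("pixels","range_z")})
    for t,z in (("left_key_top",.07),("right_key_top",.07),("power_near",.074),("start_top",.07),("teapot",.063),("milk_jug",.063),("cup",0),("sugar_bowl",0),("plate",0)):
        for q in r.tip_of(t,n)[:3]:
            u,v=q["at"]; d=depth(c,u,v)
            print(t,round(q["conf"],2),np.round(q["at"],1),"z-plane",world(c,u,v,z=z).round(4),"depth",world(c,u,v,d=d).round(4) if d else None)
E
```

```text
{'time_s': 0.0, 'joints': array([-6.02689196e+01,  2.05901398e+01,  6.33289839e-01, -1.74575585e-02,
       -7.01363258e+01, -1.65065718e+01]), 'qd': array([ 0.07313498,  0.01430127,  0.06814717, -0.01481325,  0.00312952,
        0.11329001]), 'joint_torque': array([ 7.72927215e-04, -5.82726574e+01,  2.93059230e+01,  6.99738085e+00,
        6.92600326e-03, -1.44515402e-04]), 'tcp_pos': array([ 0.15425848, -0.65663319,  0.22564201]), 'eef_rot': array([ 1.79906001e+02, -1.07408643e-02, -1.66781428e+02]), 'contact_force': array([0.89853998, 1.26873432, 0.30248259]), 'moment': array([-0.00302375,  0.00574096,  0.03076739]), 'gripper_force': 0.0, 'gripper_width': 0.08783048065953736}
top {'fx': 363.3648977188977, 'fy': 363.3648977188977, 'cx': 258.8664890706734, 'cy': 195.17753909862395, 'position': array([ 0.37450384, -0.03985275,  0.85261163]), 'attitude': array([  9.80928258,  -0.75103505, -91.45540997])}
left_key_top 0.67 [180.4 199.3] z-plane [0.5044 0.1174 0.07  ] depth [0.5042 0.1171 0.071 ]
power_near 0.75 [265.8 200. ] z-plane [ 0.4979 -0.0683  0.074 ] depth [ 0.4979 -0.0683  0.0
[... 1468 characters left out ...]
] z-plane [0.5053 0.0418 0.07  ] depth [0.5086 0.0614 0.058 ]
teapot 0.75 [319.2 154.8] z-plane [0.6915 0.1408 0.063 ] depth [0.6703 0.0775 0.0983]
milk_jug 0.8 [371.9 223.7] z-plane [ 0.7065 -0.1553  0.063 ] depth [ 0.6904 -0.1878  0.0886]
cup 0.86 [196.9 188.9] z-plane [0.3895 0.1545 0.    ] depth [0.388  0.1137 0.025 ]
sugar_bowl 0.88 [208.7 277.7] z-plane [ 0.3825 -0.1681  0.    ] depth [ 0.3807 -0.2112  0.0384]
sugar_bowl 0.77 [154.6 334.1] z-plane [ 0.2801 -0.2848  0.    ] depth [ 0.2841 -0.3168  0.0343]
sugar_bowl 0.73 [239.  342.5] z-plane [ 0.4133 -0.3324  0.    ] depth [ 0.4091 -0.3707  0.0447]
plate 0.69 [312. 216.] z-plane [ 0.6286 -0.0185  0.    ] depth [ 0.6023 -0.0996  0.0597]
```

View pics/top0.png

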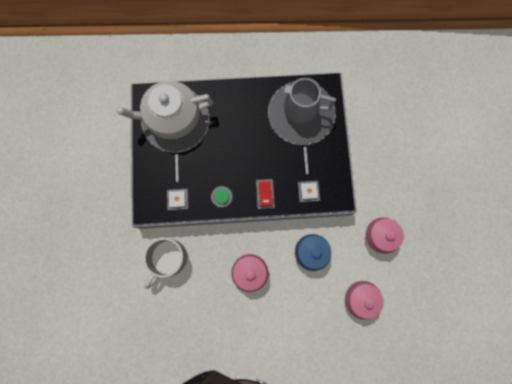

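View pics/side0.png

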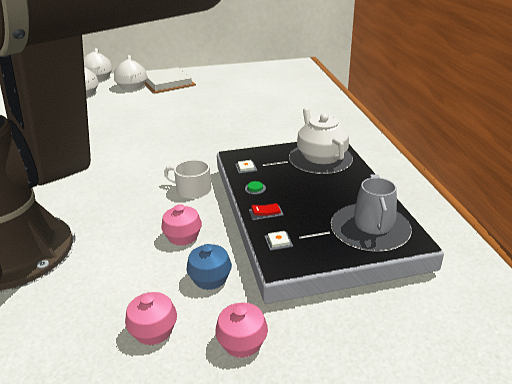

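The teapot at top (172,110) stands on the left zone, so the left key at (177,199) is the one to press. The other candidates are the right key (309,191), which belongs to the jug and must not be touched, the green start key (222,197) and the red rocker (265,194), whose white bar is at the near end (265,200). The blue bowl is at (313,252), and the pink ones are look-alikes. Next I'll fit the plate pose by colour.

Run:
```python
from h import *
from scipy.optimize import least_squares
for n in ("top","side"):
    c=r.capture(n); im=c["pixels"]; hsv=cv2.cvtColor(im,cv2.COLOR_RGB2HSV).astype(int); H,S,V=hsv[...,0],hsv[...,1],hsv[...,2]
    m0={"top":[(177,199),(309,191),(222,197),(265,194)],"side":[(247,166),(280,240),(256,187),(266,211)]}[n]
    masks=[(V>165)&(S<60),(V>165)&(S<60),(H>45)&(H<80)&(S>120),((H<6)|(H>174))&(S>180)]
    P=[]
    for i,((u,v),m) in enumerate(zip(m0,masks)):
        w=np.zeros_like(m); w[v-13:v+14,u-16:u+17]=1
        k,l,st,ce=cv2.connectedComponentsWithStats((m&w).astype(np.uint8)); j=1+np.argmax(st[1:,4])
        hull=cv2.convexHull(np.argwhere(l==j)[:,::-1].astype(np.int32)); mo=cv2.moments(hull); cu=(mo["m10"]/mo["m00"],mo["m01"]/mo["m00"])
        zz=c["range_z"][l==j]; d=np.median(zz[zz>0])
        p=world(c,*cu,z=.07); P.append(p[:2]); print(n,i,st[j],np.round(cu,1),p.round(4),world(c,*cu,d=d)[2].round(4))
    P=np.array(P); L=np.array([[-.115,.145],[-.115,-.145],[-.115,.048],[-.115,-.048]])
    f=lambda q:(np.c_[np.cos(q[2])*L[:,0]-np.sin(q[2])*L[:,1],np.sin(q[2])*L[:,0]+np.cos(q[2])*L[:,1]]+q[:2]-P).ravel()
    s=least_squares(f,[.62,-.02,0]); q=s.x; print("plate",q,np.degrees(q[2]),"res mm",(s.fun*1000).round(1))
    rot=lambda x,y:(q[0]+np.cos(q[2])*x-np.sin(q[2])*y,q[1]+np.sin(q[2])*x+np.cos(q[2])*y)
    for nm,x,y in(("power",-.134,-.048),("left",-.115,.145),("start",-.115,.048)): print(nm,np.round(rot(x,y),4))
    if n=="top": cv2.imwrite("pics/crop.png",cv2.resize(im[90:280,110:400],None,fx=2.7,fy=2.7,interpolation=2)[:,:,::-1])
```

```text
top 0 [169 191  15  15 194] [176.1 198.2] [0.5071 0.1268 0.07  ] 0.0709
top 1 [302 183  15  15 182] [309.  190.1] [ 0.5182 -0.1639  0.07  ] 0.071
top 2 [215 190  13  14 148] [221.1 196.2] [0.5091 0.0288 0.07  ] 0.0709
top 3 [260 183  12  22 192] [265.2 193.7] [ 0.5125 -0.0675  0.07  ] 0.0696
plate [ 0.62663141 -0.01462067  0.03783136] 2.1675773296490575 res mm [-0.9 -0.8 -1.   0.1  0.8  0.2  1.   0.6]
power [ 0.4945 -0.0677]
left [0.5062 0.1259]
start [0.5099 0.029 ]
side 0 [238 160  16  11 126] [245.8 165. ] [0.5064 0.1198 0.07  ] 0.0704
side 1 [268 231  22  16 228] [278.5 238.6] [ 0.5171 -0.1691  0.07  ] 0.0703
side 2 [248 181  15  11 144] [254.9 185.9] [0.5095 0.0234 0.07  ] 0.0696
side 3 [252 203  29  13 268] [265.8 209. ] [ 0.5142 -0.0691  0.07  ] 0.0705
plate [ 0.62671583 -0.01931081  0.03833725] 2.1965624843166536 res mm [-0.2  1.4  0.2  0.4  0.4  0.8 -0.5 -2.6]
power [ 0.4947 -0.0724]
left [0.5062 0.1212]
start [0.51   0.0242]
```

View pics/crop.png

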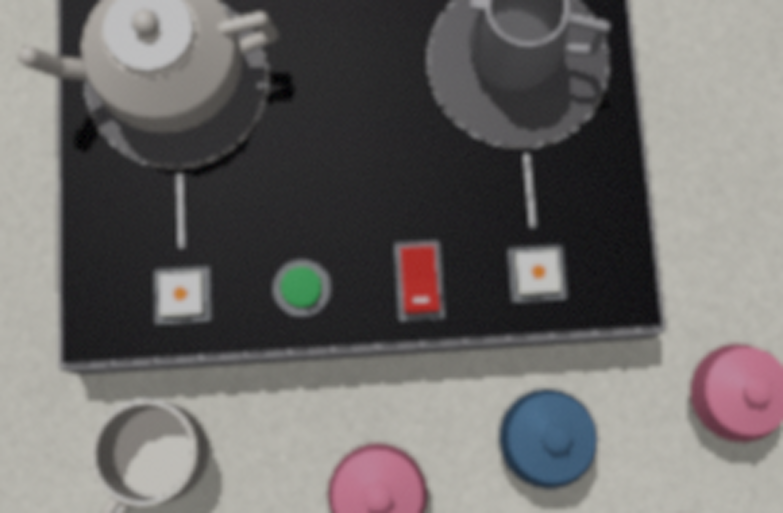

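The crop confirms the layout: the left key's line runs to the teapot's zone, and the rocker's white bar is at its near end. Averaging the two cameras gives a plate yaw of 2.2°, the rocker press spot at (0.4946, -0.070), the left key at (0.506, 0.1235) and the start key at (0.510, 0.0265). I'll close the fingers and go above the rocker.

Emit:
{"name": "jog_arm", "arguments": {"travel": [[-0.931,0.987,0.15],[-0.931,0.987,0.15],[-0.931,0.987,0.15],[-0.931,0.987,0.15],[-0.931,0.987,0.15],[-0.931,0.987,0.15],[-0.931,0.987,0.15],[-0.931,0.987,0.15],[-0.931,0.987,0.15],[-0.931,0.987,0.15]], "dr": [[0,0,0.0306],[0,0,0.0306],[0,0,0.0306],[0,0,0.0306],[0,0,0.0306],[0,0,0.0306],[0,0,0.0306],[0,0,0.0306],[0,0,0.0306],[0,0,0.0306]], "claw": [0,0,0,0,0,0,0,0,0,0], "newtons": 20}}

```text
time_s: 2.35
tcp_pos: [0.4668, -0.1178, 0.1583]
eef_rot: [-180.0, 0.1, -177.8]
contact_force: [1.8, -0.3, 0.3]
gripper_width: 0.0009
gripper_force: 0.0
```

Emit:
{"name": "jog_arm", "arguments": {"travel": [[-0.059,0.093,0.12],[-0.059,0.093,0.12],[-0.059,0.093,0.12],[-0.059,0.093,0.12],[-0.059,0.093,0.12],[-0.059,0.093,0.12],[-0.059,0.093,0.12],[-0.059,0.093,0.12],[-0.059,0.093,0.12],[-0.059,0.093,0.12]], "dr": [[0,0,0],[0,0,0],[0,0,0],[0,0,0],[0,0,0],[0,0,0],[0,0,0],[0,0,0],[0,0,0],[0,0,0]], "claw": [0,0,0,0,0,0,0,0,0,0]}}

```text
time_s: 3.6
tcp_pos: [0.4936, -0.0722, 0.0979]
eef_rot: [-180.0, -0.0, -177.8]
contact_force: [0.5, 0.0, -0.1]
gripper_width: 0.0008
gripper_force: 0.0
```

Run:
```python
from h import *
s=r.get_state(); print(s["time_s"],s["tcp_pos"],s["eef_rot"])
c=r.capture("wrist"); h=np.array(c["hand_eye"]); print(h.round(4))
Rt=R.from_euler('xyz',s["eef_rot"],degrees=True).as_matrix()
for t,z in(("power_near",.074),("start_top",.07),("left_key_top",.07),("right_key_top",.07)):
  for q in r.tip_of(t,"wrist")[:2]:
    u,v=q["at"]; p=np.array([(u-c["cx"])/c["fx"],-(v-c["cy"])/c["fy"],-1.0])
    w=Rt@h[:3,:3]@p; o=Rt@h[:3,3]+s["tcp_pos"]; print(t,q["conf"],q["at"],o+w*(z-o[2])/w[2])
a=cv2.cvtColor(c["pixels"],cv2.COLOR_RGB2BGR); b=cv2.cvtColor(r.capture("side")["pixels"],cv2.COLOR_RGB2BGR)
cv2.imwrite("pics/w1.png",np.hstack([cv2.resize(a,(400,300)),cv2.resize(b[100:300,150:417],(400,300))]))
```

```text
3.6 [ 0.49357852 -0.07216881  0.0978658 ] [-1.79998089e+02 -4.94698596e-03 -1.77783906e+02]
[[-3.000e-04  9.599e-01  2.804e-01  7.650e-02]
 [ 1.000e+00  5.000e-04 -6.000e-04  2.000e-04]
 [-7.000e-04  2.804e-01 -9.599e-01 -1.584e-01]
 [ 0.000e+00  0.000e+00  0.000e+00  1.000e+00]]
power_near 0.97 [261.1, 219.0] [ 0.49498828 -0.06803663  0.074     ]
start_top 0.78 [388.3, 239.6] [0.50966297 0.02768908 0.07      ]
right_key_top 0.81 [133.1, 240.7] [ 0.5178166  -0.16262243  0.07      ]
```

View pics/w1.png

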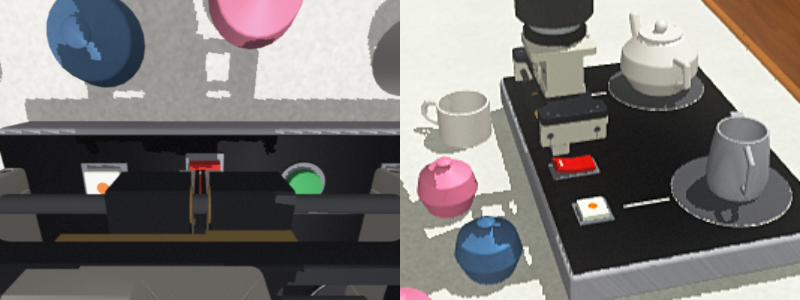

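The wrist camera agrees with the fit (rocker spot 0.495, -0.068) and the closed fingertips are over the near half. Now press.

Emit:
{"name": "jog_arm", "arguments": {"travel": [[-0.003,0.007,0.02],[-0.003,0.007,0.035],[-0.003,0.007,0.042],[-0.003,0.007,0.046],[-0.003,0.007,0.05],[-0.003,0.007,0.053],[-0.003,0.007,0.055],[-0.003,0.007,0.057],[-0.003,0.007,0.057],[-0.003,0.007,0.057]], "dr": [[0,0,0],[0,0,0],[0,0,0],[0,0,0],[0,0,0],[0,0,0],[0,0,0],[0,0,0],[0,0,0],[0,0,0]], "claw": [0,0,0,0,0,0,0,0,0,0]}}

```text
time_s: 5.15
tcp_pos: [0.4952, -0.0686, 0.0694]
eef_rot: [180.0, 0.0, -177.8]
contact_force: [0.4, -0.0, 1.1]
gripper_width: 0.0001
gripper_force: 0.0
```

Emit:
{"name": "jog_arm", "arguments": {"travel": [[0,0,0.001],[0,0,0.001],[0,0,0.002],[0,0,0.002],[0,0,0.003],[0,0,0.003],[0,0,0.003],[0,0,0.003],[0,0,0.003],[0,0,0.003]], "dr": [[0,0,0],[0,0,0],[0,0,0],[0,0,0],[0,0,0],[0,0,0],[0,0,0],[0,0,0],[0,0,0],[0,0,0]], "claw": [0,0,0,0,0,0,0,0,0,0]}}

```text
time_s: 6.4
tcp_pos: [0.4953, -0.0686, 0.0691]
eef_rot: [-180.0, 0.1, -177.8]
contact_force: [-5.9, 1.7, 15.2]
gripper_width: 0.0003
gripper_force: 7.5
```

The rocker is hard on its stop (15 N at 69.1 mm). Lift and go over the left key.

Emit:
{"name": "jog_arm", "arguments": {"travel": [[0,0,-0.05],[0,0,-0.1],[-0.036,0.385,-0.1],[-0.036,0.385,-0.1],[-0.036,0.385,-0.1],[-0.036,0.385,-0.1],[-0.036,0.385,-0.1],[-0.036,0.385,-0.06],[-0.036,0.385,-0.035],[-0.036,0.385,-0.035]], "dr": [[0,0,0],[0,0,0],[0,0,0],[0,0,0],[0,0,0],[0,0,0],[0,0,0],[0,0,0],[0,0,0],[0,0,0]], "claw": [0,0,0,0,0,0,0,0,0,0]}}

```text
time_s: 7.65
tcp_pos: [0.5048, 0.123, 0.0845]
eef_rot: [-179.9, -0.1, -177.9]
contact_force: [0.6, -0.1, 0.3]
gripper_width: 0.0007
gripper_force: 0.0
```

Run:
```python
from h import *
s=r.get_state(); print(s["time_s"],s["tcp_pos"],s["eef_rot"])
c=r.capture("wrist"); h=np.array(c["hand_eye"])
Rt=R.from_euler('xyz',s["eef_rot"],degrees=True).as_matrix()
for t,z in(("power_near",.069),("start_top",.07),("left_key_top",.07)):
  for q in r.tip_of(t,"wrist")[:2]:
    u,v=q["at"]; p=np.array([(u-c["cx"])/c["fx"],-(v-c["cy"])/c["fy"],-1.0])
    w=Rt@h[:3,:3]@p; o=Rt@h[:3,3]+s["tcp_pos"]; print(t,q["conf"],q["at"],o+w*(z-o[2])/w[2])
a=cv2.cvtColor(c["pixels"],cv2.COLOR_RGB2BGR); b=cv2.cvtColor(r.capture("side")["pixels"],cv2.COLOR_RGB2BGR)
cv2.imwrite("pics/w2.png",np.hstack([cv2.resize(a,(400,300)),cv2.resize(b[100:300,150:417],(400,300))]))
```

```text
7.65 [0.50483318 0.12296183 0.08448958] [-1.79931197e+02 -1.16122608e-01 -1.77879396e+02]
start_top 0.81 [114.4, 225.3] [0.51054174 0.02699467 0.07      ]
left_key_top 0.85 [259.2, 223.7] [0.50571283 0.12558032 0.07      ]
```

View pics/w2.png

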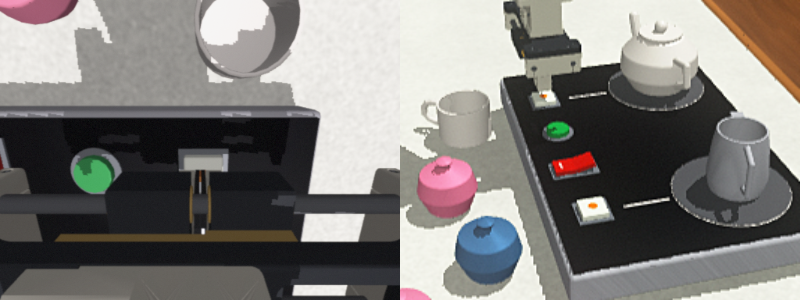

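The side view shows the rocker tipped on (far end raised) and the fingertips just over the left key; the wrist view puts that key at (0.5057, 0.1256). Press it.

Emit:
{"name": "jog_arm", "arguments": {"travel": [[-0.002,0.003,0.015],[-0.002,0.003,0.026],[-0.002,0.003,0.031],[-0.002,0.003,0.035],[-0.002,0.003,0.038],[-0.002,0.003,0.041],[-0.002,0.003,0.043],[-0.002,0.003,0.044],[-0.002,0.003,0.044],[-0.002,0.003,0.044]], "dr": [[0,0,0],[0,0,0],[0,0,0],[0,0,0],[0,0,0],[0,0,0],[0,0,0],[0,0,0],[0,0,0],[0,0,0]], "claw": [0,0,0,0,0,0,0,0,0,0]}}

```text
time_s: 9.15
tcp_pos: [0.5064, 0.1258, 0.0641]
eef_rot: [-180.0, 0.0, -177.8]
contact_force: [-4.9, -0.9, 11.1]
gripper_width: -0.0
gripper_force: 5.4
```

Key is home (11 N at 64.1 mm). Next, over the start key.

Emit:
{"name": "jog_arm", "arguments": {"travel": [[0,0,-0.04],[0,0,-0.08],[0,-0.1,-0.08],[0,-0.197,-0.08],[0,-0.197,-0.08],[0,-0.197,-0.08],[0,-0.197,-0.06],[0,-0.197,-0.043],[0,-0.197,-0.043],[0,-0.197,-0.043]], "dr": [[0,0,0],[0,0,0],[0,0,0],[0,0,0],[0,0,0],[0,0,0],[0,0,0],[0,0,0],[0,0,0],[0,0,0]], "claw": [0,0,0,0,0,0,0,0,0,0]}}

```text
time_s: 10.4
tcp_pos: [0.5102, 0.0278, 0.0848]
eef_rot: [-180.0, -0.0, -177.8]
contact_force: [-0.3, 1.0, -0.6]
gripper_width: 0.0003
gripper_force: 0.0
```

Run:
```python
from h import *
s=r.get_state(); print(s["time_s"],s["tcp_pos"])
c=r.capture("side"); t=r.capture("top")
for n,k,(u,v) in (("left",c,(246,166)),("right",c,(276,240))):
    pts=[]
    for du in range(-7,8):
        for dv in range(-4,5):
            d=c["range_z"][v+dv,u+du]; 
            if d>0: pts.append(world(c,u+du,v+dv,d=d)[2])
    print(n,np.percentile(pts,[50,75,90]).round(4))
cv2.imwrite("pics/s3.png",cv2.resize(c["pixels"][130:280,200:400],(800,600))[:,:,::-1])
```

```text
10.4 [0.51024387 0.02779119 0.08475521]
left [0.166  0.1758 0.1799]
right [0.0695 0.07   0.0706]
```

View pics/s3.png

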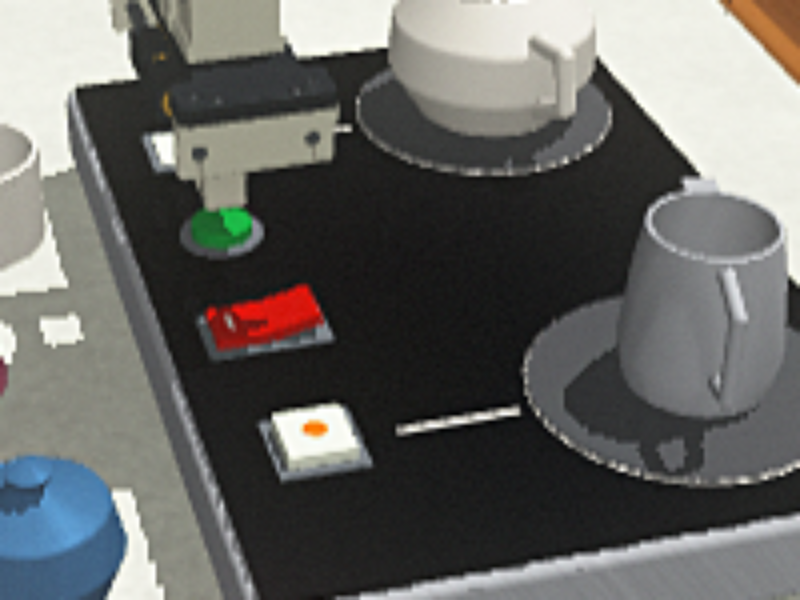

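The rocker is on, the right key is still up (70 mm), and the fingertips are over the green key. Press it and hold through the next call.

Emit:
{"name": "jog_arm", "arguments": {"travel": [[0,0,0.015],[0,0,0.026],[0,0,0.032],[0,0,0.037],[0,0,0.041],[0,0,0.044],[0,0,0.045],[0,0,0.045],[0,0,0.045],[0,0,0.045]], "dr": [[0,0,0],[0,0,0],[0,0,0],[0,0,0],[0,0,0],[0,0,0],[0,0,0],[0,0,0],[0,0,0],[0,0,0]], "claw": [0,0,0,0,0,0,0,0,0,0]}}

```text
time_s: 11.75
tcp_pos: [0.5101, 0.0274, 0.064]
eef_rot: [-180.0, 0.0, -177.8]
contact_force: [-8.9, 0.8, 21.2]
gripper_width: 0.0004
gripper_force: 10.6
```

Emit:
{"name": "jog_arm", "arguments": {"travel": [[0,0,0],[0,0,0],[0,0,0],[0,0,0],[0,0,0],[0,0,0],[0,0,0],[0,0,0],[0,0,0],[0,0,0]], "dr": [[0,0,0],[0,0,0],[0,0,0],[0,0,0],[0,0,0],[0,0,0],[0,0,0],[0,0,0],[0,0,0],[0,0,0]], "claw": [0,0,0,0,0,0,0,0,0,0]}}

```text
time_s: 13.0
tcp_pos: [0.51, 0.0274, 0.064]
eef_rot: [-180.0, 0.0, -177.8]
contact_force: [-9.4, 1.7, 21.2]
gripper_width: 0.0006
gripper_force: 10.6
```

Emit:
{"name": "jog_arm", "arguments": {"travel": [[0,0,0],[0,0,0],[0,0,0],[0,0,0],[0,0,-0.04],[0,0,-0.1],[0,0,-0.2],[0,0,-0.25],[0,0,-0.25],[0,0,-0.25]], "dr": [[0,0,0],[0,0,0],[0,0,0],[0,0,0],[0,0,0],[0,0,0],[0,0,0],[0,0,0],[0,0,0],[0,0,0]], "claw": [0,0,0,0,0,0,0,0,0,0]}}

```text
time_s: 14.25
tcp_pos: [0.5099, 0.0275, 0.1868]
eef_rot: [180.0, -0.0, -177.8]
contact_force: [-0.4, 0.1, 0.2]
gripper_width: 0.0005
gripper_force: 0.0
```

Run:
```python
from h import *
c=r.capture("side"); print(r.get_state()["tcp_pos"])
for n,(u,v) in (("left",(245,166)),("start",(255,187)),("right",(279,239))):
    pts=[world(c,u+a,v+b,d=c["range_z"][v+b,u+a])[2] for a in range(-4,5) for b in range(-2,3) if c["range_z"][v+b,u+a]>0]
    print(n,np.percentile(pts,[25,50,75]).round(4))
cv2.imwrite("pics/s4.png",cv2.resize(c["pixels"][130:280,200:400],(800,600))[:,:,::-1])
```

```text
[0.50969938 0.02735394 0.18644319]
left [0.063  0.0638 0.0643]
start [0.0689 0.0698 0.0706]
right [0.0692 0.0699 0.0703]
```

View pics/s4.png

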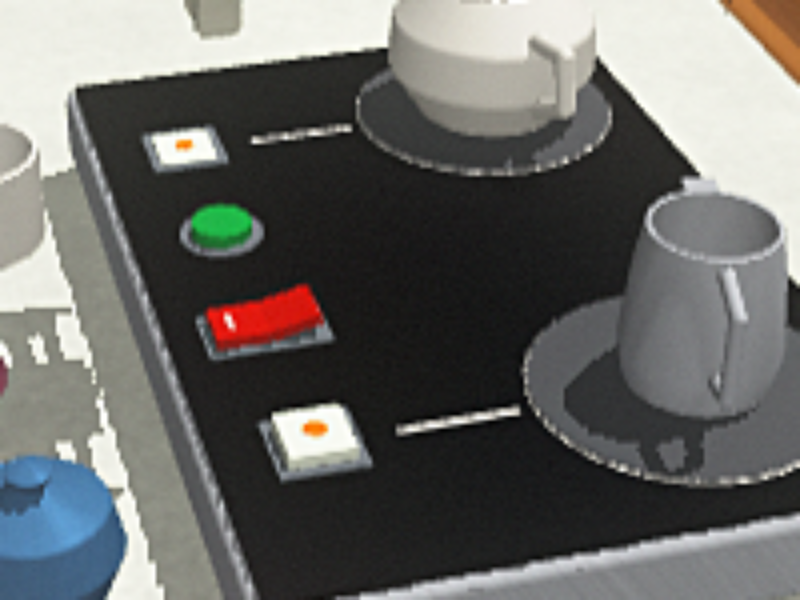

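The left key is home (64 mm), the start key is up again (70 mm), the right key is up (70 mm), the rocker is on, and nothing has moved.

```bash
python3 -c "
from plant import r
print(r.close_job())"
```

```text
the job is handed in; nothing more can be done
None
```

The job is handed in, with no verdict returned: the rocker was pressed on, the teapot's (left) key pushed home, and the start key held down for about two seconds and released; the final picture shows the jug's key still up and nothing in view moved.

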